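# Slide the specimen plate onto the narrow lens stage

### The job

Push the black specimen plate off the loading shelf, across the gap and onto the narrow stage head, so that it rests level, clear of the shelf, well centred on the head and square with it. Take the hand off the plate, then swing the lens arm round by its peg until the lens is centred over the plate. The plate must not fall, and everything else on the bench is to be left alone.

Things in the scene. Friction and masses are not known exactly. Their poses are not given: they have to be found in the camera images.
- plate: The specimen plate: black rectangular plate, 120 mm (its x) x 100 mm (its y) x 16 mm thick, 0.2 to 0.35 kg, with a flush white round window in the middle of its top. Too wide to grasp and lying flat on the loading shelf, so it is pushed by its edges. Origin: centre of its underside.
- loader: Fixed loading shelf: perforated steel shelf on four posts, 130 mm (its x) x 200 mm (its y), flat top 70 mm above the table. Origin: at table height under the shelf's centre. Its +x axis points to the stage, its x and y axes are parallel to the stage's. Its far edge is at its x = +65 mm.
- stage: Fixed lens stand with the stage: a pillar with a narrow square head 64 x 64 mm, its flat top 68.5 mm above the table (1.5 mm lower than the shelf), beyond the shelf across an open gap of 40 to 50 mm and up to 25 mm to one side. The pillar is joined by a low foot bar to the lens arm's post, 170 mm to its +y side. Origin: at table height under the head's centre.
- stage_top (a point): Centre of the top face of the stage's square head. Axes as the stage.
- lens_center (a point): Centre of the round lens (84 mm across the rim, underside 105 mm above the table, about 20 mm above a plate on the stage) at the end of the lens arm, 170 mm from the pivot.
- lens_knob (a point): Point on the axis of the upright black peg on the lens arm by which it is swung: 12 mm diameter, rising from the arm (112 mm above the table) to 145 mm; the point is 129 mm above the table, 85 mm from the pivot, in line with pivot and lens.
- lens_pivot (a point): The lens arm's vertical pivot axis, on the post at the stage's +y side, 170 mm from the stage's centre, at the arm's height (109 mm above the table). The post's cap reaches 121 mm above the table.
- lens_arm (a joint): Swing of the lens arm about the pivot, rad. 0: the arm points along the stage's -y and the lens stands over the centre of the stage. It grows clockwise seen from above: at 1.57 the arm points along the stage's -x, towards the robot. Range -0.4 to 2.45, no stop at 0; stiff, stays where it is left (about 1.5 N at the peg).
- beaker: Clear glass beaker, 72 mm wide, 95 mm tall. Not part of the job: leave it alone. Origin: centre of its underside.
- bottle: White bottle with red cap, 60 mm wide, 115 mm tall. Not part of the job: leave it alone. Origin: centre of its underside.
- dish: Low clear glass dish, 80 mm wide, 16 mm tall, standing on the table below the swing of the lens arm. Not part of the job: leave it alone. Origin: centre of its underside.
- clamp: Aluminium clamp block with thumb screw, 50 x 90 x 34 mm. Not part of the job: leave it alone. Origin: centre of its underside.
- slide_block: Dark steel and aluminium block, 60 x 70 x 38 mm. Not part of the job: leave it alone. Origin: centre of its underside.
- syringe: Syringe body on a grey foot, 125 mm long, 32 mm tall. Not part of the job: leave it alone. Origin: centre of its underside.
- slide_tray: Grey open tray, 120 x 90 x 25 mm. Not part of the job: leave it alone. Origin: centre of its underside.
Not all that is in view belongs to the job. Leave any pink look-alike of the loader alone.

How it is judged:
By the outcome, as a careful person would: the job done as asked, in the order asked, and still so for the second after the job is handed in, with the robot touching nothing.
It also fails if it takes over 69 s, if anything falls off the work surface, if the arm or the gripper's body presses on something with over 40 N, if the wrist force passes 120 N, or if a joint passes its speed limit or range.

### The arm

A 6-joint arm with a two-finger parallel gripper is mounted at the origin on the work surface. World frame = base frame: x ahead of the robot, y to its left, z up, the work surface at z = 0. Lengths are in m, angles in rad, forces in N, time in s.
With the tool pointing down it reaches from about 0.375 to 0.975 m from the base axis. Payload 3.8 kg.
Tool frame: the origin (TCP) lies where the fingers leave the gripper's body, on its centre line; the fingertips stand 73 mm ahead of it and the grasp point (between the pads) lies 54 mm ahead of it; z points along the fingers, y is the line along which they close (so a half turn about z gives the same grasp; the last joint's range is limited). The gripper opens to 85 mm and grips with 20 to 120 N. Pads are 22 mm wide; open, the fingers measure 114 mm over their backs; the gripper's body (76 mm by 85 mm) begins 54 mm behind the grasp point. The pads swing forward as they close: fully open they stand 13 mm farther back than shut.
Start: joints at [1.155, 0.264, 1.604, -0, 1.274, -0.037], TCP at [0.25, 0.627, 0.304] pointing down, gripper open.
Joint ranges: [-2.63, 2.63], [-0.94, 2.18], [0.31, 2.57], [-1.31, 4.45], [0, 2.66], [-2.55, 2.55]. Speed limits (rad/s): [2.57, 2.57, 3.14, 3.14, 3.14, 3.14].

### API

Orientations are given as a rotation vector (axis times angle).
In Python, from workcell import read_state, viewer, bot gives the robot as it stands.
- The arm moves only by the tool jog_arm, never from a script. Its argument "increments" is a list that holds one entry, the list of rows, each a list of 7 numbers: the shift along the tool's x, y, z in units of 30 mm (1.0 is 30 mm), then the turn, a rotation vector about the tool's x, y, z in units of 6 degrees (1.0 is 6 degrees), then the opening, from -1 (shut) to 1 (fully open). A call has exactly 5 rows; each row shifts and turns the commanded pose from where the row before left it, along the tool's axes as they then stand; what a row does not reach is not made up. A row lasts 1/12 s, in which the tool goes at most 41.7 mm and 7.16 degrees, less where a joint would pass 70% of its speed; a pose out of reach is approached as far as the arm can. A call is refused whole if a number of a shift passes 1 or a number of a turn 1, either way. A call with a gripper value outside its range is refused whole. The fingers move at their own pace and stop on an object; "force" is the grip in N (left out, the last holds). Time passes only in rows, so rows that do not move let the fingers close, or fill a call up. It gives the time, the measured TCP pose, the force, the opening and the grip force at its end, in the units of the state.
- read_state(): the state, without advancing time (a new reading comes with each control period).
- viewer.read_camera(name): name is "scene" or "top"; returns (picture, depth): 480x640x3 uint8, blue, green, red; 480x640 float32, m along the optical axis (not along the pixel's ray), 0 where there is no reading.
- viewer.camera_params(name): a dict with "fx", "fy", "cx", "cy" (pixels), "R" (3x3) and "t" (3): a world point X has camera coordinates R X + t. Camera axes: x right, y down, z forward; pixel columns grow to the right and rows downward; lengths in m; the calibration is good to about 2 mm. A picture is of the moment at which its call begins. camera_params takes no time and is no camera call.
- bot.finish_job(): hands the job in; it is judged then, once.
The state is a dict: "time": time; "q": joint angles; "joint_vel": joint speeds; "joint_torque": joint torques, N m; "tool_pos": TCP position; "tcp_rot": TCP orientation; "wrist_force": force on the tool from outside, world axes, zero at the start; "torque": the same for the moment, N m; "width": opening from 0.0 (shut) to 1.0 (fully open); "grip_force": force on a finger pad.
Only numpy, scipy, OpenCV 4.12 (cv2) and the standard library are available. Lean on these libraries where they do the work, as an engineer would, in place of code of your own. Each camera call takes 0.05 s, during which the arm holds its last target. There are 200 camera calls.

## Working session

There is one attempt and no reset: what is moved stays moved. The work goes in short steps, Python scripts to look and compute and a tool call to move; the robot and the scene stay as the last step left them, time stands still between calls to the robot, and variables do not carry over. Pictures are saved under pics/ and viewed, at most 12 in all, crops included, and the job is handed in when it is done.

Besides the shell and the picture viewer there is one more tool, called after ">>>" as name([rows], argument=value, ...), one row to a line, values as JSON. jog_arm: Moves the arm, as the interface text tells. Its arguments: {"type":"object","properties":{"increments":{"type":"array","items":{"type":"array","items":{"type":"array","items":{"type":"number"}}}},"force":{"type":"number"}},"required":["increments"]}

```bash
mkdir -p pics; ls; cat > h.py <<'E'
import numpy as np, cv2
from workcell import read_state, viewer, bot
def world(name,depth,px):
    p=viewer.camera_params(name); out=[]
    for u,v in px:
        u0,v0=int(round(u)),int(round(v)); w=depth[max(v0-1,0):v0+2,max(u0-1,0):u0+2]; w=w[w>0]
        d=np.median(w) if len(w) else np.nan
        c=np.array([(u-p['cx'])/p['fx']*d,(v-p['cy'])/p['fy']*d,d])
        out.append(np.array(p['R']).T@(c-np.array(p['t'])))
    return np.array(out)
def atz(name,px,z):
    p=viewer.camera_params(name);R=np.array(p['R']);t=np.array(p['t']);o=-R.T@t;out=[]
    for u,v in px:
        r=R.T@np.array([(u-p['cx'])/p['fx'],(v-p['cy'])/p['fy'],1]); out.append(o+r*(z-o[2])/r[2])
    return np.array(out)
E
python3 - <<'E'
from h import *
for n in('scene','top'):
    im,d=viewer.read_camera(n); cv2.imwrite(f'pics/{n}1.png',im); np.save(f'{n}1.npy',d)
    p=viewer.camera_params(n);print(n,-np.array(p['R']).T@np.array(p['t']),p['fx'])
print(read_state())
E
```

```text
pics
scene [1.29992582 0.92730799 1.1484563 ] 593.202115393232
top [ 5.02811921e-01 -9.07356110e-04  1.31294971e+00] 442.743018089657
{'time': 0.1, 'q': array([ 1.15511950e+00,  2.64699982e-01,  1.60523971e+00, -7.48913413e-06,
        1.27371446e+00, -3.68923179e-02]), 'joint_vel': array([-0.00027828, -0.00275353, -0.00244112,  0.00199394,  0.00065544,
       -0.00091156]), 'joint_torque': array([ 1.93345418e-04, -5.16711223e+01, -3.68587875e+01, -4.88086073e-05,
        6.31044721e-03, -1.04628822e-05]), 'tool_pos': array([0.24939941, 0.62668057, 0.30267021]), 'tcp_rot': array([-0.59135323, -3.08496901,  0.0031577 ]), 'wrist_force': array([0.75358977, 0.32987615, 0.37753268]), 'torque': array([-0.03135357,  0.02547646, -0.0481292 ]), 'grip_force': 0.0, 'width': 0.9974262322455197}
```

View pics/top1.png

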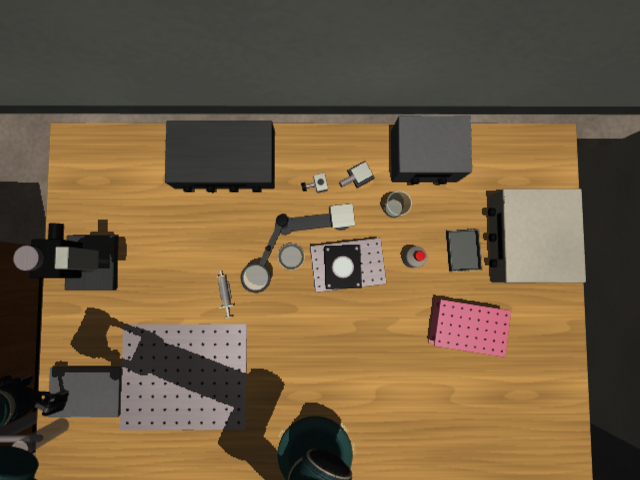

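View pics/scene1.png

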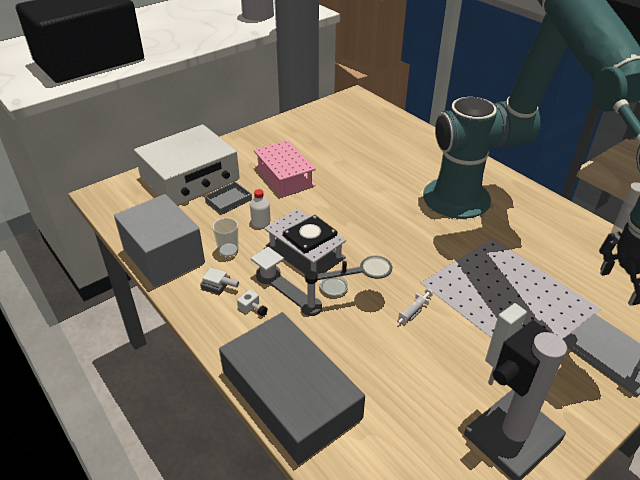

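The top view shows the black plate with its white window at about (343,267), on the grey loader. The stage head is at (342,216), the pivot at (282,222) and the lens at (256,276). The pink shelf at (472,327) is the look-alike. It is pink and has no plate or stage, so the grey shelf at (348,265) is the loader. I'll confirm that in one crop and measure.

```bash
python3 - <<'E'
from h import *
im=cv2.imread('pics/top1.png');d=np.load('top1.npy')
cv2.imwrite('pics/crop1.png',cv2.resize(im[175:310,225:400],None,fx=4.4,fy=4.4,interpolation=cv2.INTER_CUBIC))
vv,uu=np.mgrid[0:480,0:640]
p=viewer.camera_params('top');R=np.array(p['R']);t=np.array(p['t'])
P=np.stack([(uu-p['cx'])/p['fx']*d,(vv-p['cy'])/p['fy']*d,d],-1); W=(P-t)@R
Z=W[...,2];
def rep(name,m,flt=None):
    n,l,s,c=cv2.connectedComponentsWithStats(m.astype(np.uint8))
    i=1+np.argmax(s[1:,4]); mm=l==i
    pts=np.argwhere(mm)[:,::-1]; z=np.median(Z[mm])
    w=atz('top',pts,z)[:,:2]; r=cv2.minAreaRect((w*1000).astype(np.float32))
    print(name,s[i,4],'z',z.round(4),'c',w.mean(0).round(4),'rect',np.round(r[0],1),np.round(r[1],1),round(r[2],2))
roi=np.zeros(Z.shape,bool);roi[195:240,325:362]=1
rep('stage',roi&(Z>.055)&(Z<.085))
roi[:]=0;roi[230:300,300:395]=1
rep('shelf+plate',roi&(Z>.055)&(Z<.1))
g=im.max(2)
rep('plate',roi&(Z>.076)&(Z<.1))
rep('window',roi&(g>190)&(Z>.076))
roi[:]=0;roi[255:297,238:275]=1
rep('lens',roi&(Z>.09)&(Z<.13))
roi[:]=0;roi[210:235,270:293]=1
rep('pivot',roi&(Z>.115)&(Z<.135))
roi[:]=0;roi[230:264,255:285]=1
rep('peg',roi&(Z>.125)&(Z<.16))
for nm,a in (('dish',(281,302,245,268)),('bottle',(400,430,240,270)),('beaker',(380,415,188,220))):
    roi[:]=0;roi[a[2]:a[3],a[0]:a[1]]=1
    try: rep(nm,roi&(Z>.008))
    except Exception as e: print(nm,e)
E
```

```text
stage 510 z 0.069 c [ 0.6811 -0.0781] rect [681.2 -78. ] [64.4 63.8] 6.71
shelf+plate 3289 z 0.075 c [ 0.5416 -0.0927] rect [540.7 -93. ] [132.1 198.9] 6.68
plate 1560 z 0.0867 c [ 0.5358 -0.0772] rect [536.3 -76.7] [119.8 103.6] 2.37
window 289 z 0.0875 c [ 0.5344 -0.0769] rect [535. -77.] [50.8 51. ] 44.83
lens 774 z 0.1128 c [0.5108 0.1582] rect [517.  159.9] [97.  78.2] 0.66
pivot 117 z 0.1213 c [0.6604 0.091 ] rect [658.8  89.7] [35.4 29.8] 0.33
peg 18 z 0.1454 c [0.5838 0.1245] rect [583.8 124.5] [13.2  7.9] 89.95
dish 27 z 0.0133 c [0.5429 0.0488] rect [543.3  49. ] [13.5 28. ] 29.73
bottle 430 z 0.0819 c [ 0.5637 -0.2777] rect [ 564.1 -277.1] [67.4 55.8] 89.92
beaker 453 z 0.0668 c [ 0.7171 -0.2385] rect [ 716. -236.] [77.1 75.2] 89.28
```

View pics/crop1.png

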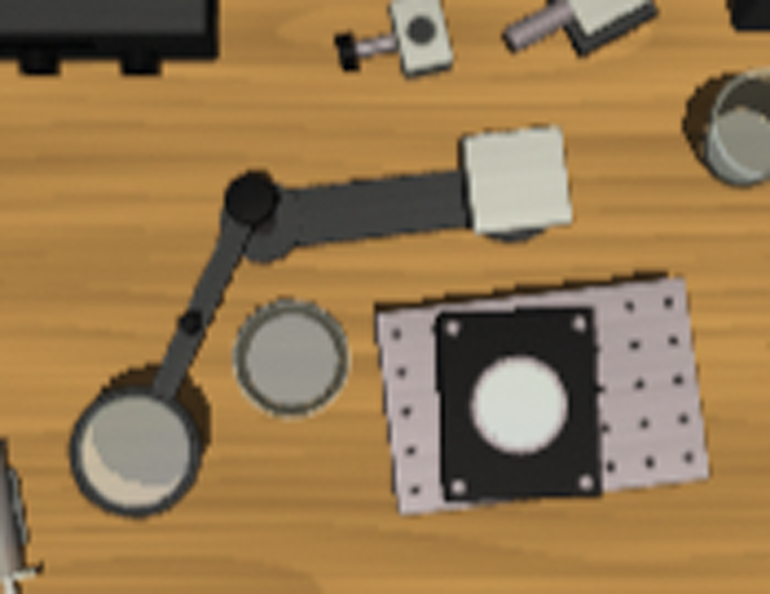

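The crop confirms it: the grey loader holds the plate (window at crop (520,405)), and the peg is at crop (190,322). The sizes match (head 64x64, shelf 132x199, peg top z 145). The stage yaw is 6.7°. The plate sits at stage coordinates (-145,+18) mm with a yaw of 2.4°, and the gap is 44 mm. I'll square the plate from its +y side first, then push it from the rear. First I turn the tool.

>>> jog_arm([
  [[0, 0, 0, 0, 0, 1, 0.4], [0, 0, 0, 0, 0, 1, 0.4], [0, 0, 0, 0, 0, 1, 0.4], [0, 0, 0, 0, 0, 1, 0.4], [0, 0, 0, 0, 0, 1, 0.4]],
])

```text
time: 0.52
tool_pos: [0.2495, 0.6268, 0.303]
tcp_rot: [1.377, 2.824, -0.002]
wrist_force: [0.0, 0.5, 0.5]
width: 0.701
grip_force: 0.0
```

>>> jog_arm([
  [[0, 0, 0, 0, 0, 1, 0.4], [0, 0, 0, 0, 0, 1, 0.4], [0, 0, 0, 0, 0, 1, 0.4], [0, 0, 0, 0, 0, 1, 0.4], [0, 0, 0, 0, 0, 1, 0.4]],
])

```text
time: 0.93
tool_pos: [0.2495, 0.6268, 0.3031]
tcp_rot: [2.061, 2.371, -0.002]
wrist_force: [-0.4, 0.9, 0.6]
width: 0.699
grip_force: 0.0
```

```bash
cat >> h.py <<'E'
from scipy.spatial.transform import Rotation as Ro
S=np.array([.6812,-.078]);TH=np.radians(6.75)
A=np.array([[np.cos(TH),np.sin(TH)],[-np.sin(TH),np.cos(TH)]])
def st():
    s=read_state();R=Ro.from_rotvec(s['tcp_rot']).as_matrix()
    print('t',round(s['time'],2),'stage xy mm',(A@(s['tool_pos'][:2]-S)*1000).round(1),'z',round(s['tool_pos'][2]*1000,1),
     'ytool deg vs stage',round(np.degrees(np.arctan2(R[1,1],R[0,1])-TH),2),'ztool',R[:,2].round(3),'F',s['wrist_force'].round(1),'w',round(s['width'],3))
E
python3 -c "
from h import *
st()"
```

```text
t 0.93 stage xy mm [-345.9  750.7] z 303.1 ytool deg vs stage 1.25 ztool [-0.001 -0.001 -1.   ] F [-0.4  0.9  0.6] w 0.699
```

>>> jog_arm([
  [[0, 0, 0, 0, 0, 0.2, 0.4], [-1, 0.32, 0, 0, 0, 0, 0.4], [-1, 0.32, 0, 0, 0, 0, 0.4], [-1, 0.32, 0, 0, 0, 0, 0.4], [-1, 0.32, 0, 0, 0, 0, 0.4]],
])

```text
time: 1.35
tool_pos: [0.3026, 0.5115, 0.3033]
tcp_rot: [2.076, 2.358, -0.001]
wrist_force: [0.5, -0.4, -0.3]
width: 0.695
grip_force: 0.0
```

>>> jog_arm([
  [[-1, 0.32, 0, 0, 0, 0, 0.4], [-1, 0.32, 0, 0, 0, 0, 0.4], [-1, 0.32, 0, 0, 0, 0, 0.4], [-1, 0.32, 0, 0, 0, 0, 0.4], [-1, 0.32, 0, 0, 0, 0, 0.4]],
])

```text
time: 1.77
tool_pos: [0.3689, 0.3683, 0.3036]
tcp_rot: [2.077, 2.357, -0.0]
wrist_force: [-0.2, -1.0, 0.1]
width: 0.702
grip_force: 0.0
```

>>> jog_arm([
  [[-1, 0.32, 0, 0, 0, 0, 0.4], [-1, 0.32, 0, 0, 0, 0, 0.4], [-1, 0.32, 0, 0, 0, 0, 0.4], [-1, 0.32, 0, 0, 0, 0, 0.4], [-1, 0.32, 0, 0, 0, 0, 0.4]],
])

```text
time: 2.18
tool_pos: [0.435, 0.2254, 0.3037]
tcp_rot: [-2.077, -2.357, 0.0]
wrist_force: [1.1, 0.0, 0.4]
width: 0.698
grip_force: 0.0
```

>>> jog_arm([
  [[-1, 0.32, 0.5, 0, 0, 0, 0.4], [-1, 0.32, 0.5, 0, 0, 0, 0.4], [-1, 0.32, 0.5, 0, 0, 0, 0.4], [-1, 0.32, 0.5, 0, 0, 0, 0.4], [-1, 0.32, 0.5, 0, 0, 0, 0.4]],
])

```text
time: 2.6
tool_pos: [0.5013, 0.0825, 0.2282]
tcp_rot: [2.077, 2.357, 0.0]
wrist_force: [1.0, -0.0, -0.3]
width: 0.7
grip_force: 0.0
```

```bash
python3 -c "
from h import *
st()
im,d=viewer.read_camera('scene');cv2.imwrite('pics/s2.png',cv2.resize(im[150:330,220:440],None,fx=3.6,fy=3.3));np.save('s2.npy',d)"
```

```text
t 2.6 stage xy mm [-159.8  180.5] z 228.2 ytool deg vs stage 0.48 ztool [ 0.  0. -1.] F [ 1.  -0.  -0.3] w 0.7
```

View pics/s2.png

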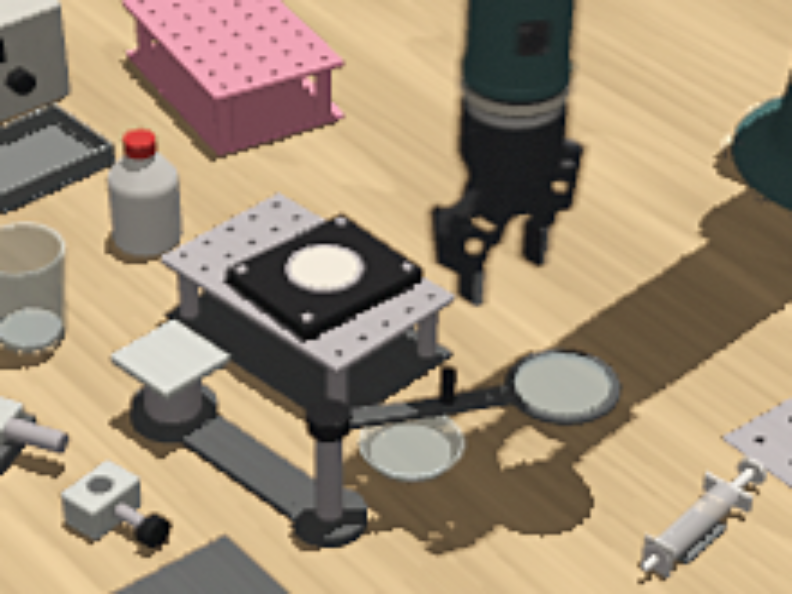

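The gripper hangs clear of the lens, with its fingertips at crop (470,300) and (537,262). I'll measure the tip height from the scene depth.

```bash
python3 -c "
from h import *
d=np.load('s2.npy');vv,uu=np.mgrid[195:250,335:385];px=np.c_[uu.ravel(),vv.ravel()]
p=viewer.camera_params('scene');D=d[px[:,1],px[:,0]]
c=np.c_[(px[:,0]-p['cx'])/p['fx']*D,(px[:,1]-p['cy'])/p['fy']*D,D]
W=(c-np.array(p['t']))@np.array(p['R']);Q=np.c_[(W[:,:2]-S)@A.T,W[:,2]]*1000
Q=Q[(Q[:,2]>140)&(Q[:,2]<215)]
for s in(Q[:,0]<-160,Q[:,0]>-160):
  q=Q[s];print(len(q),'zmin',np.sort(q[:,2])[:6].round(1)); t=q[q[:,2]<q[:,2].min()+15];print('tip extents',t.min(0).round(1),t.max(0).round(1))
st()"
```

```text
146 zmin [160.7 162.  162.9 163.8 164.2 164.8]
tip extents [-207.6  170.   160.7] [-189.   193.9  175.5]
117 zmin [163.6 163.8 166.4 167.3 167.7 168.3]
tip extents [-131.7  174.3  163.6] [-117.1  193.9  178.5]
t 2.65 stage xy mm [-159.9  176.2] z 225.1 ytool deg vs stage 0.38 ztool [-0.003 -0.004 -1.   ] F [ 0.9 -4.  -1. ] w 0.702
```

>>> jog_arm([
  [[-0.8, 0.17, 0.4, 0, 0, 0.06, 0.4], [-0.8, 0.17, 0.6, 0, 0, 0, 0.4], [-0.8, 0.16, 0.6, 0, 0, 0, 0.4], [0, 0, 0.6, 0, 0, 0, 0.4], [0, 0, 0.6, 0, 0, 0, 0.4]],
])

```text
time: 3.07
tool_pos: [0.5249, 0.0131, 0.1441]
tcp_rot: [2.087, 2.348, 0.0]
wrist_force: [0.5, 0.2, 0.3]
width: 0.697
grip_force: 0.0
```

>>> jog_arm([
  [[0, 0, 0.07, 0, 0, 0, 0.4], [0, 0, 0, 0, 0, 0, 0.4], [0, 0, 0, 0, 0, 0, 0.4], [0, 0, 0, 0, 0, 0, 0.4], [0, 0, 0, 0, 0, 0, 0.4]],
])

```text
time: 3.48
tool_pos: [0.5255, 0.0147, 0.1443]
tcp_rot: [2.085, 2.348, 0.003]
wrist_force: [-0.9, 1.3, 0.5]
width: 0.698
grip_force: 0.0
```

```bash
python3 -c "
from h import *
st()"
```

```text
t 3.48 stage xy mm [-143.7  110.4] z 144.3 ytool deg vs stage 0.04 ztool [ 0.003 -0.    -1.   ] F [-0.9  1.3  0.5] w 0.698
```

>>> jog_arm([
  [[-0.3, 0, 0.07, 0, 0, 0, 0.4], [-0.3, 0, 0, 0, 0, 0, 0.4], [-0.15, 0, 0, 0, 0, 0, 0.4], [-0.12, 0, 0, 0, 0, 0, 0.4], [-0.12, 0, 0, 0, 0, 0, 0.4]],
])

```text
time: 3.9
tool_pos: [0.528, -0.0158, 0.1408]
tcp_rot: [-2.088, -2.347, -0.0]
wrist_force: [-0.1, 1.2, 1.1]
width: 0.701
grip_force: 0.7
```

>>> jog_arm([
  [[-0.12, 0, 0, 0, 0, 0, 0.4], [-0.12, 0, 0, 0, 0, 0, 0.4], [-0.1, 0, 0, 0, 0, 0, 0.4], [-0.1, 0, 0, 0, 0, 0, 0.4], [-0.08, 0, 0, 0, 0, 0, 0.4]],
])

```text
time: 4.32
tool_pos: [0.5299, -0.0309, 0.1406]
tcp_rot: [2.087, 2.348, 0.0]
wrist_force: [-0.1, 0.8, 0.5]
width: 0.698
grip_force: 0.6
```

>>> jog_arm([
  [[-0.06, 0, 0, 0, 0, 0, 0.4], [-0.04, 0, 0, 0, 0, 0, 0.4], [0, 0, 0, 0, 0, 0, 0.4], [0, 0, 0, 0, 0, 0, 0.4], [0, 0, 0, 0, 0, 0, 0.4]],
])

```text
time: 4.73
tool_pos: [0.5303, -0.0337, 0.1407]
tcp_rot: [2.087, 2.348, -0.0]
wrist_force: [0.4, -0.2, -0.1]
width: 0.701
grip_force: 0.0
```

```bash
cat >> h.py <<'E'
def plate(save=None):
    "plate pose in stage frame from the top picture: window centre + edge line of dark area"
    im,d=viewer.read_camera('top')
    if save: cv2.imwrite(save,im)
    u,v=np.meshgrid(np.arange(300,385),np.arange(180,300)); px=np.c_[u.ravel(),v.ravel()]
    W=atz('top',px,.0865)[:,:2]; Q=((W-S)@A.T*1000).reshape(u.shape+(2,))
    g=im[180:300,300:385].max(2).astype(int); dep=d[180:300,300:385]
    m=(g>180)&(np.ptp(im[180:300,300:385].astype(int),axis=2)<30)
    n,l,s,c=cv2.connectedComponentsWithStats(m.astype(np.uint8))
    for i in range(1,n):
        if s[i,4]>100: 
            r=cv2.minAreaRect(Q[l==i].astype(np.float32)); print('white',s[i,4],Q[l==i].mean(0).round(1),np.round(r[1],1))
    p=viewer.camera_params('top');z=-((np.array(p['R'])@np.array([0,0,1]))[2])
    hgt=np.array([(-np.array(p['R']).T@np.array(p['t']))[2]-dep])[0]
    b=(g<60)&(hgt>.078)&(hgt<.1)
    b=b|(m&(hgt>.078))
    n,l,s,c=cv2.connectedComponentsWithStats(b.astype(np.uint8)); i=1+np.argmax(s[1:,4])
    r=cv2.minAreaRect(Q[l==i].astype(np.float32)); print('plate',s[i,4],Q[l==i].mean(0).round(1),'rect',np.round(r[0],1),np.round(r[1],1),round(r[2],2))
E
python3 -c "
from h import *
st();plate('pics/t3.png')"
```

```text
t 4.73 stage xy mm [-144.7   61.7] z 140.7 ytool deg vs stage -0.01 ztool [ 0. -0. -1.] F [ 0.4 -0.2 -0.1] w 0.701
white 453 [-3.4  1.2] [58.6 60.4]
white 260 [-175.8  -71.4] [44.1 54.8]
plate 62 [-178.3  -39.3] rect [-172.6  -37. ] [19.4 55.3] 82.7
```

>>> jog_arm([
  [[0.3, 0, 0, 0, 0, 0, 0.4], [0.3, 0, -0.3, 0, 0, 0, 0.4], [0, 0, -0.8, 0, 0, 0, 0.4], [0, -0.4, -0.8, 0, 0, 0, 0.4], [0, -0.4, -0.8, 0, 0, 0, 0.4]],
])

```text
time: 5.2
tool_pos: [0.504, -0.0174, 0.2229]
tcp_rot: [-2.085, -2.349, 0.0]
wrist_force: [0.3, -0.1, -0.4]
width: 0.701
grip_force: 0.0
```

>>> jog_arm([
  [[-0.5, -0.5, 0, 0, 0, 0, 0.4], [-0.5, -0.5, 0, 0, 0, 0, 0.4], [-0.5, -0.5, 0, 0, 0, 0, 0.4], [-0.5, -0.5, 0, 0, 0, 0, 0.4], [-0.6, -0.4, 0, 0, 0, 0, 0.4]],
])

```text
time: 5.62
tool_pos: [0.4409, -0.1039, 0.2224]
tcp_rot: [2.085, 2.35, 0.001]
wrist_force: [-0.5, -0.4, -0.6]
width: 0.701
grip_force: 0.0
```

>>> jog_arm([
  [[0, 0, 0, 0, 0, -1, 0.4], [0, 0, 0, 0, 0, -1, 0.4], [0, 0, 0, 0, 0, -1, 0.4], [0, 0, 0, 0, 0, -1, 0.4], [0, 0, 0, 0, 0, -1, 0.4]],
])

```text
time: 6.03
tool_pos: [0.4419, -0.1037, 0.2224]
tcp_rot: [1.4, 2.812, 0.001]
wrist_force: [-0.0, -0.2, 0.1]
width: 0.701
grip_force: 0.0
```

>>> jog_arm([
  [[0, 0, 0, 0, 0, -1, 0.4], [0, 0, 0, 0, 0, -1, 0.4], [0, 0, 0, 0, 0, -1, 0.4], [0, 0, 0, 0, 0, -1, 0.4], [0, 0, 0, 0, 0, -1, 0.4]],
])

```text
time: 6.45
tool_pos: [0.442, -0.1036, 0.2224]
tcp_rot: [0.624, 3.078, 0.0]
wrist_force: [-1.1, -0.0, 0.5]
width: 0.7
grip_force: 0.0
```

>>> jog_arm([
  [[0, 0, 0, 0, 0, -1, 0.4], [0, 0, 0, 0, 0, -1, 0.4], [0, 0, 0, 0, 0, -1, 0.4], [0, 0, 0, 0, 0, -1, 0.4], [0, 0, 0, 0, 0, -1, 0.4]],
])

```text
time: 6.87
tool_pos: [0.442, -0.1036, 0.2224]
tcp_rot: [-0.194, 3.135, -0.0]
wrist_force: [0.1, 0.3, 0.3]
width: 0.698
grip_force: 0.0
```

```bash
python3 -c "
from h import *
st();plate('pics/t4.png')"
```

```text
t 6.87 stage xy mm [-240.6    2.7] z 222.4 ytool deg vs stage 90.32 ztool [ 0.001  0.    -1.   ] F [0.1 0.3 0.3] w 0.698
white 451 [-3.6  1.1] [58.3 60.6]
white 211 [-138.5   89.2] [ 27.7 104.9]
white 164 [-178.9  -73.5] [38.8 49.7]
plate 1083 [-141.     2.3] rect [-142.3    2.4] [102.7 121. ] 89.55
```

View pics/t4.png

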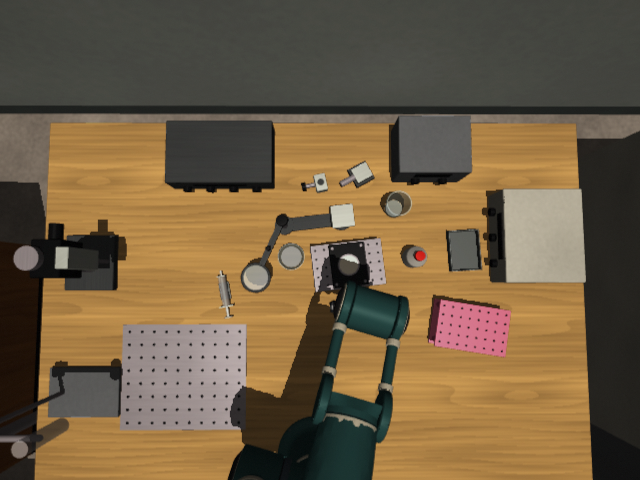

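The top view shows the plate square at stage y of about +2, with the stage head white at (342,216). The hand is behind the rear edge. I'll go down and push.

>>> jog_arm([
  [[0, -0.03, 0.7, 0, 0, 0.05, 0.4], [0, 0, 0.7, 0, 0, 0, 0.4], [0, 0, 0.7, 0, 0, 0, 0.4], [0, 0, 0.6, 0, 0, 0, 0.4], [-0.2, 0, 0, 0, 0, 0, 0.4]],
])

```text
time: 7.33
tool_pos: [0.4445, -0.1031, 0.1373]
tcp_rot: [0.173, -3.129, -0.004]
wrist_force: [-0.8, 0.0, 0.2]
width: 0.702
grip_force: 0.0
```

>>> jog_arm([
  [[-0.2, 0, 0, 0, 0, 0, 0.4], [-0.2, 0, 0, 0, 0, 0, 0.4], [-0.15, 0, 0, 0, 0, 0, 0.4], [-0.15, 0, 0, 0, 0, 0, 0.4], [-0.15, 0, 0, 0, 0, 0, 0.4]],
])

```text
time: 7.75
tool_pos: [0.4743, -0.1019, 0.1418]
tcp_rot: [-0.176, 3.136, -0.001]
wrist_force: [-1.4, -0.6, 1.0]
width: 0.703
grip_force: 0.9
```

>>> jog_arm([
  [[-0.15, 0, 0, 0, 0, 0, 0.4], [-0.15, 0, 0, 0, 0, 0, 0.4], [-0.15, 0, 0, 0, 0, 0, 0.4], [-0.15, 0, 0, 0, 0, 0, 0.4], [-0.15, 0, 0, 0, 0, 0, 0.4]],
])

```text
time: 8.17
tool_pos: [0.496, -0.0993, 0.1406]
tcp_rot: [0.176, -3.136, -0.0]
wrist_force: [-1.7, -0.6, 0.7]
width: 0.697
grip_force: 0.9
```

>>> jog_arm([
  [[-0.15, 0, 0, 0, 0, 0, 0.4], [-0.15, 0, 0, 0, 0, 0, 0.4], [-0.1, 0, 0, 0, 0, 0, 0.4], [-0.05, 0, 0, 0, 0, 0, 0.4], [0, 0, 0, 0, 0, 0, 0.4]],
])

```text
time: 8.58
tool_pos: [0.5096, -0.0977, 0.1407]
tcp_rot: [-0.177, 3.136, -0.0]
wrist_force: [0.3, -0.5, -0.7]
width: 0.7
grip_force: 0.0
```

```bash
python3 -c "
from h import *
st();plate('pics/t5.png')
im,d=viewer.read_camera('scene');cv2.imwrite('pics/s5.png',cv2.resize(im[170:320,220:400],None,fx=4,fy=4))"
```

```text
t 8.58 stage xy mm [-172.7    0.6] z 140.7 ytool deg vs stage 89.69 ztool [ 0.001 -0.    -1.   ] F [ 0.3 -0.5 -0.7] w 0.7
white 453 [-3.6  1.2] [60.4 58.7]
white 130 [-117.    92.1] [21.8 81. ]
plate 567 [-75.1   4. ] rect [-84.7   0.9] [99.8 88.8] 89.77
```

View pics/s5.png

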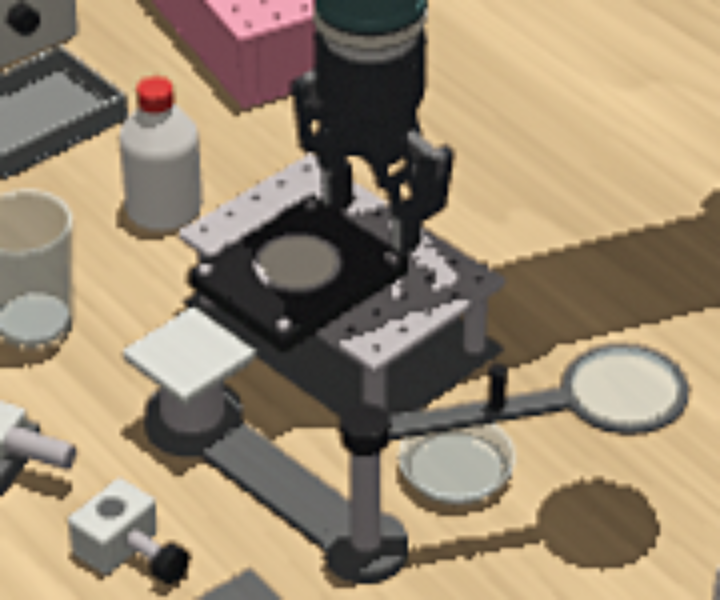

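The plate is square and overhanging toward the head. Its front edge is at about x -40, before its centre leaves the shelf. I'll continue across the gap.

>>> jog_arm([
  [[-0.1, 0, 0, 0, 0, -0.04, 0.4], [-0.15, 0, 0, 0, 0, 0, 0.4], [-0.15, 0, 0, 0, 0, 0, 0.4], [-0.15, 0, 0, 0, 0, 0, 0.4], [-0.15, 0, 0, 0, 0, 0, 0.4]],
])

```text
time: 9.1
tool_pos: [0.5305, -0.0953, 0.1407]
tcp_rot: [-0.183, 3.136, 0.0]
wrist_force: [-1.2, -0.5, 0.5]
width: 0.703
grip_force: 0.6
```

>>> jog_arm([
  [[-0.15, 0, 0, 0, 0, 0, 0.4], [-0.15, 0, 0, 0, 0, 0, 0.4], [-0.15, 0, 0, 0, 0, 0, 0.4], [-0.15, 0, 0, 0, 0, 0, 0.4], [-0.15, 0, 0, 0, 0, 0, 0.4]],
])

```text
time: 9.52
tool_pos: [0.5528, -0.0927, 0.1408]
tcp_rot: [-0.183, 3.136, -0.0]
wrist_force: [-1.0, -0.7, 0.2]
width: 0.696
grip_force: 0.8
```

>>> jog_arm([
  [[-0.15, 0, 0, 0, 0, 0, 0.4], [-0.15, 0, 0, 0, 0, 0, 0.4], [-0.15, 0, 0, 0, 0, 0, 0.4], [-0.15, 0, 0, 0, 0, 0, 0.4], [-0.15, 0, 0, 0, 0, 0, 0.4]],
])

```text
time: 9.93
tool_pos: [0.575, -0.09, 0.1405]
tcp_rot: [0.183, -3.136, -0.0]
wrist_force: [-0.8, -0.1, -0.3]
width: 0.698
grip_force: 0.4
```

>>> jog_arm([
  [[-0.15, 0, 0, 0, 0, 0, 0.4], [-0.15, 0, 0, 0, 0, 0, 0.4], [-0.15, 0, 0, 0, 0, 0, 0.4], [-0.15, 0, 0, 0, 0, 0, 0.4], [-0.1, 0, 0, 0, 0, 0, 0.4]],
])

```text
time: 10.35
tool_pos: [0.5961, -0.0876, 0.1408]
tcp_rot: [-0.183, 3.136, -0.0]
wrist_force: [-0.6, -0.5, 0.6]
width: 0.697
grip_force: 0.8
```

>>> jog_arm([
  [[-0.08, 0, 0, 0, 0, 0, 0.4], [-0.06, 0, 0, 0, 0, 0, 0.4], [-0.03, 0, 0, 0, 0, 0, 0.4], [0, 0, 0, 0, 0, 0, 0.4], [0, 0, 0, 0, 0, 0, 0.4]],
])

```text
time: 10.77
tool_pos: [0.6008, -0.0871, 0.1408]
tcp_rot: [-0.183, 3.136, -0.0]
wrist_force: [0.5, -0.1, 0.2]
width: 0.703
grip_force: 0.0
```

```bash
python3 -c "
from h import *
st();plate('pics/t6.png')
im,d=viewer.read_camera('scene');cv2.imwrite('pics/s6.png',cv2.resize(im[170:320,220:400],None,fx=4,fy=4))"
```

```text
t 10.77 stage xy mm [-80.9   0.4] z 140.8 ytool deg vs stage 89.92 ztool [ 0.001 -0.    -1.   ] F [ 0.5 -0.1  0.2] w 0.703
white 574 [-160.5  -32. ] [60.6 96.7]
plate 3 [-191.9   94.9] rect [-192.    95.2] [6.2 1.2] 56.68
```

View pics/s6.png

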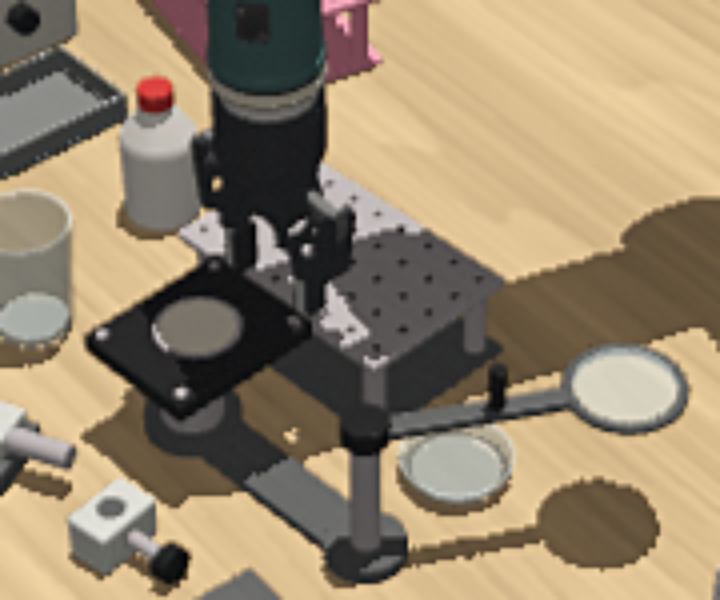

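The plate has crossed onto the head and lies level. I'll nudge it a little more, then back off and measure.

>>> jog_arm([
  [[-0.08, 0, 0, 0, 0, 0, 0.4], [-0.08, 0, 0, 0, 0, 0, 0.4], [-0.06, 0, 0, 0, 0, 0, 0.4], [-0.02, 0, 0, 0, 0, 0, 0.4], [0, 0, 0, 0, 0, 0, 0.4]],
])

```text
time: 11.28
tool_pos: [0.608, -0.0862, 0.1407]
tcp_rot: [-0.183, 3.136, -0.0]
wrist_force: [-0.2, -0.8, 0.4]
width: 0.699
grip_force: 0.3
```

>>> jog_arm([
  [[0.3, 0, 0, 0, 0, 0, 0.4], [0.8, 0, 0, 0, 0, 0, 0.4], [1, 0, 0, 0, 0, 0, 0.4], [1, 0, 0, 0, 0, 0, 0.4], [0, 0, 0, 0, 0, 0, 0.4]],
])

```text
time: 11.7
tool_pos: [0.5085, -0.0966, 0.1386]
tcp_rot: [0.182, -3.128, -0.003]
wrist_force: [0.3, 0.8, -0.2]
width: 0.702
grip_force: 0.0
```

```bash
python3 -c "
from h import *
st();plate('pics/t7.png')
im=cv2.imread('pics/t7.png');cv2.imwrite('pics/t7c.png',cv2.resize(im[170:310,240:400],None,fx=4,fy=4))"
```

```text
t 11.7 stage xy mm [-173.7    1.8] z 138.6 ytool deg vs stage 89.9 ztool [-0.008  0.001 -1.   ] F [ 0.3  0.8 -0.2] w 0.702
white 288 [-2.6  1.6] [50.3 50.7]
white 122 [-109.4  -78.8] [42.9 35.4]
white 140 [-115.    91.4] [24.6 87.1]
plate 75 [-46.   34.5] rect [-44.1  30.9] [36.2 33.6] 83.08
```

View pics/t7c.png

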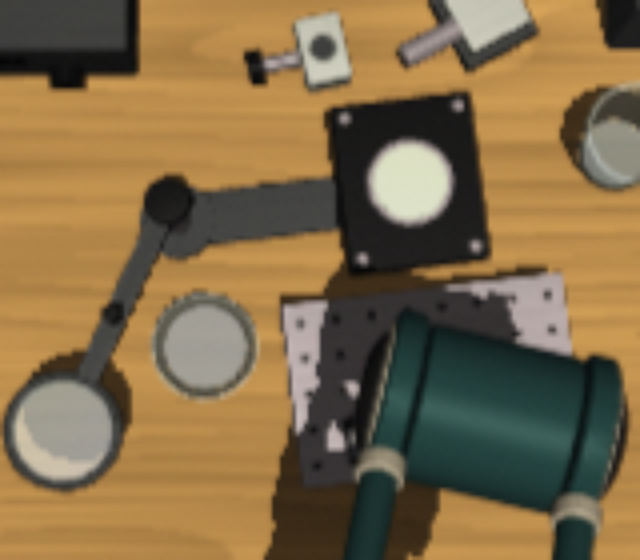

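The plate lies level on the head, square, with its window at crop (410,182), which is stage (-2.3,+1.5) mm. I'll give it one more 2.5 mm push and then retreat.

>>> jog_arm([
  [[-1, 0, 0, 0, 0, 0, 0.4], [-1, 0, 0, 0, 0, 0, 0.4], [-0.6, 0, 0, 0, 0, 0, 0.4], [0, 0, 0, 0, 0, 0, 0.4], [0, 0, 0, 0, 0, 0, 0.4]],
])

```text
time: 12.17
tool_pos: [0.5941, -0.0879, 0.141]
tcp_rot: [-0.184, 3.135, -0.0]
wrist_force: [-0.5, 0.1, -0.6]
width: 0.696
grip_force: 0.0
```

```bash
python3 -c "
from h import *
st()"
```

```text
t 12.17 stage xy mm [-87.6   0.4] z 141.0 ytool deg vs stage 89.97 ztool [ 0.001 -0.    -1.   ] F [-0.5  0.1 -0.6] w 0.696
```

>>> jog_arm([
  [[-0.25, 0, 0, 0, 0, 0, 0.4], [-0.14, 0, 0, 0, 0, 0, 0.4], [-0.1, 0, 0, 0, 0, 0, 0.4], [-0.06, 0, 0, 0, 0, 0, 0.4], [0, 0, 0, 0, 0, 0, 0.4]],
])

```text
time: 12.58
tool_pos: [0.6091, -0.0861, 0.1406]
tcp_rot: [0.183, -3.136, -0.0]
wrist_force: [-0.2, 0.2, -0.2]
width: 0.697
grip_force: 0.0
```

>>> jog_arm([
  [[0.4, 0, 0, 0, 0, 0, 0.4], [0.5, 0, -0.2, 0, 0, 0, 0.4], [0, 0, -0.9, 0, 0, 0, 0.4], [0, 0, -0.9, 0, 0, 0, 0.4], [0, 0, -1, 0, 0, 0, 0.4]],
])

```text
time: 13.0
tool_pos: [0.5809, -0.0891, 0.2303]
tcp_rot: [0.182, -3.133, -0.001]
wrist_force: [0.9, -0.1, -0.3]
width: 0.699
grip_force: 0.0
```

>>> jog_arm([
  [[0, 0.8, -0.2, 0, 0, 0, 0.4], [0, 1, 0, 0, 0, 0, 0.4], [-0.2, 1, 0, 0, 0, 0, 0.4], [-0.2, 1, 0, 0, 0, 0, 0.4], [-0.2, 1, 0, 0, 0, 0, 0.4]],
])

```text
time: 13.42
tool_pos: [0.5832, 0.0569, 0.2371]
tcp_rot: [-0.182, 3.136, -0.0]
wrist_force: [0.5, -0.2, -0.7]
width: 0.699
grip_force: 0.0
```

>>> jog_arm([
  [[-0.2, 1, 0, 0, 0, 0, 0.4], [0, 1, 0, 0, 0, 0, 0.4], [0, 0.3, 0, 0, 0, 0, 0.4], [0, 0, 0, 0, 0, 0, 0.4], [0, 0, 0, 0, 0, 0, 0.4]],
])

```text
time: 13.83
tool_pos: [0.5812, 0.125, 0.2366]
tcp_rot: [0.185, -3.136, 0.001]
wrist_force: [0.2, -0.3, -0.2]
width: 0.699
grip_force: 0.0
```

```bash
python3 -c "
from h import *
st();plate('pics/t8.png')
im,d=viewer.read_camera('scene');cv2.imwrite('pics/s8.png',cv2.resize(im[150:320,220:420],None,fx=3.8,fy=3.5))"
```

```text
t 13.83 stage xy mm [-75.4 213.4] z 236.6 ytool deg vs stage 90.01 ztool [-0.    -0.001 -1.   ] F [ 0.2 -0.3 -0.2] w 0.699
white 278 [-1.7  1.4] [50.3 53.5]
white 2096 [-154.1   11.3] [194.6 121.9]
plate 152 [-41.7  20.6] rect [-33.4  13.1] [74.1 52.4] 88.94
```

View pics/s8.png

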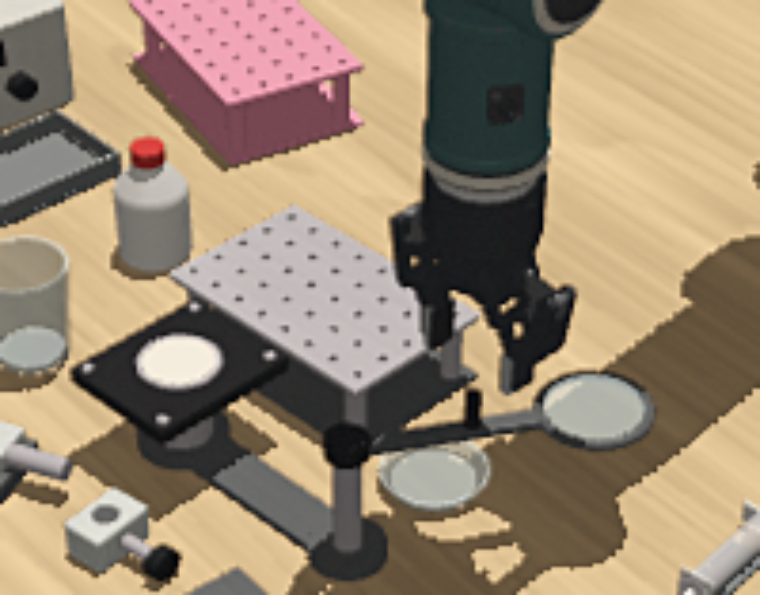

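The plate is level and clear of the shelf at about (-1.4,+1.3) mm, and the hand stands over the peg. I'll go down and grip the peg lightly.

>>> jog_arm([
  [[-0.08, 0, 0.5, 0, 0, 0, 0.4], [0, 0, 0.5, 0, 0, 0, 0.4], [0, 0, 0.5, 0, 0, 0, 0.4], [0, 0, 0, 0, 0, 0, 0.4], [0, 0, 0, 0, 0, 0, 0]],
], force=20)

```text
time: 14.35
tool_pos: [0.5832, 0.1239, 0.1907]
tcp_rot: [0.18, -3.134, 0.001]
wrist_force: [-0.2, -0.4, -0.1]
width: 0.576
grip_force: 0.0
```

>>> jog_arm([
  [[0, 0, 0, 0, 0, 0, -0.5], [0, 0, 0, 0, 0, 0, -1], [0, 0, 0, 0, 0, 0, -1], [0, 0, 0, 0, 0, 0, -1], [0, 0, 0, 0, 0, 0, -1]],
], force=20)

```text
time: 14.77
tool_pos: [0.5847, 0.1252, 0.1931]
tcp_rot: [-0.183, 3.134, -0.001]
wrist_force: [0.3, -2.2, 4.3]
width: 0.133
grip_force: 21.3
```

```bash
python3 -c "
from h import *
st()"
```

```text
t 14.77 stage xy mm [-72.  213.2] z 193.1 ytool deg vs stage 89.94 ztool [ 0.002 -0.    -1.   ] F [ 0.3 -2.2  4.3] w 0.133
```

```bash
python3 -c "
import numpy as np
f=np.linspace(2.111,0,23)
P=85*np.c_[-np.sin(f),-np.cos(f)]
P[0]=[-72,43.2]
d=np.diff(P,axis=0)/30
print(np.c_[-d[:,0],d[:,1]].round(2).tolist())"
```

```text
[[0.16, -0.22], [0.1, -0.25], [0.08, -0.26], [0.06, -0.27], [0.03, -0.27], [0.0, -0.27], [-0.02, -0.27], [-0.05, -0.27], [-0.07, -0.26], [-0.1, -0.25], [-0.12, -0.24], [-0.15, -0.23], [-0.17, -0.21], [-0.19, -0.2], [-0.2, -0.18], [-0.22, -0.16], [-0.23, -0.14], [-0.25, -0.11], [-0.26, -0.09], [-0.26, -0.06], [-0.27, -0.04], [-0.27, -0.01]]
```

>>> jog_arm([
  [[0, 0, -0.12, 0, 0, 0, -1], [0.13, -0.22, 0, 0, 0, 0, -1], [0.1, -0.25, 0, 0, 0, 0, -1], [0.08, -0.26, 0, 0, 0, 0, -1], [0.06, -0.27, 0, 0, 0, 0, -1]],
])

```text
time: 15.18
tool_pos: [0.5751, 0.0945, 0.1938]
tcp_rot: [0.184, -3.133, -0.002]
wrist_force: [1.0, 3.7, -9.2]
width: 0.132
grip_force: 20.9
```

>>> jog_arm([
  [[0.03, -0.27, 0, 0, 0, 0, -1], [0, -0.27, 0, 0, 0, 0, -1], [-0.02, -0.27, 0, 0, 0, 0, -1], [-0.05, -0.27, 0, 0, 0, 0, -1], [-0.07, -0.26, 0, 0, 0, 0, -1]],
])

```text
time: 15.6
tool_pos: [0.5821, 0.0538, 0.1939]
tcp_rot: [0.182, -3.131, -0.0]
wrist_force: [-1.1, 2.8, -7.9]
width: 0.131
grip_force: 20.9
```

```bash
cat >> h.py <<'E'
def peg():
    s=read_state();q=A@(s['tool_pos'][:2]-S)*1000-[0,170];print('radius',np.hypot(*q).round(1),'phi',np.arctan2(-q[0],-q[1]).round(3))
E
python3 -c "
from h import *
st();peg()"
```

```text
t 15.6 stage xy mm [-82.9 142.6] z 193.9 ytool deg vs stage 89.92 ztool [-0.006 -0.    -1.   ] F [-1.1  2.8 -7.9] w 0.131
radius 87.3 phi 1.251
```

>>> jog_arm([
  [[-0.1, -0.25, 0.06, 0, 0, 0, -1], [-0.12, -0.24, 0, 0, 0, 0, -1], [-0.15, -0.23, 0, 0, 0, 0, -1], [-0.17, -0.21, 0, 0, 0, 0, -1], [-0.19, -0.2, 0, 0, 0, 0, -1]],
])

```text
time: 16.02
tool_pos: [0.6103, 0.0225, 0.1939]
tcp_rot: [0.182, -3.136, 0.001]
wrist_force: [-4.5, 0.8, -3.7]
width: 0.128
grip_force: 21.3
```

>>> jog_arm([
  [[-0.2, -0.18, 0, 0, 0, 0, -1], [-0.22, -0.16, 0, 0, 0, 0, -1], [-0.23, -0.14, 0, 0, 0, 0, -1], [-0.25, -0.11, 0, 0, 0, 0, -1], [-0.2, -0.07, 0, 0, 0, 0, -1]],
])

```text
time: 16.43
tool_pos: [0.6464, 0.0073, 0.1939]
tcp_rot: [-0.183, 3.135, -0.001]
wrist_force: [-3.6, 0.0, -0.3]
width: 0.129
grip_force: 21.4
```

```bash
python3 -c "
from h import *
st();peg()"
```

```text
t 16.43 stage xy mm [-24.5  88.8] z 193.9 ytool deg vs stage 89.93 ztool [ 0.001 -0.001 -1.   ] F [-3.6  0.  -0.3] w 0.129
radius 84.8 phi 0.293
```

>>> jog_arm([
  [[-0.25, -0.06, 0, 0, 0, 0, -1], [-0.25, -0.04, 0, 0, 0, 0, -1], [-0.2, -0.02, 0, 0, 0, 0, -1], [-0.1, 0, 0, 0, 0, 0, -1], [0, 0, 0, 0, 0, 0, -1]],
])

```text
time: 16.85
tool_pos: [0.6713, 0.006, 0.1939]
tcp_rot: [-0.183, 3.133, -0.004]
wrist_force: [0.2, -4.7, -2.8]
width: 0.129
grip_force: 21.4
```

```bash
python3 -c "
from h import *
st();peg()"
```

```text
t 16.85 stage xy mm [ 0.1 84.6] z 193.9 ytool deg vs stage 89.94 ztool [ 0.003 -0.002 -1.   ] F [ 0.2 -4.7 -2.8] w 0.129
radius 85.4 phi -0.001
```

The peg is at phi of about 0. I'll release it, go straight up and retreat toward the robot.

>>> jog_arm([
  [[0, 0, 0, 0, 0, 0, -0.4], [0, 0, 0, 0, 0, 0, -0.2], [0, 0, 0, 0, 0, 0, 0], [0, 0, 0, 0, 0, 0, 0], [0, 0, -0.3, 0, 0, 0, 0]],
])

```text
time: 17.27
tool_pos: [0.6683, 0.0075, 0.2009]
tcp_rot: [0.183, -3.133, -0.001]
wrist_force: [0.0, -0.6, -0.5]
width: 0.498
grip_force: 0.0
```

>>> jog_arm([
  [[0, 0, -0.8, 0, 0, 0, 0], [0, 0, -0.8, 0, 0, 0, 0], [0, 0, -0.8, 0, 0, 0, 0], [0.5, 0.5, -0.5, 0, 0, 0, 0], [1, 1, 0, 0, 0, 0, 0]],
])

```text
time: 17.68
tool_pos: [0.6244, 0.0446, 0.2959]
tcp_rot: [-0.178, 3.124, -0.002]
wrist_force: [-0.0, 1.5, 1.2]
width: 0.503
grip_force: 0.0
```

>>> jog_arm([
  [[1, 1, 0, 0, 0, 0, 0], [1, 1, 0, 0, 0, 0, 0], [1, 1, 0, 0, 0, 0, 0], [1, 1, 0, 0, 0, 0, 0], [1, 1, 0, 0, 0, 0, 0]],
])

```text
time: 18.1
tool_pos: [0.4549, 0.1762, 0.2905]
tcp_rot: [-0.182, 3.135, 0.001]
wrist_force: [0.8, -0.1, 0.1]
width: 0.499
grip_force: 0.0
```

>>> jog_arm([
  [[0, 1, 0, 0, 0, 0, 0], [0, 1, 0, 0, 0, 0, 0], [0, 0, 0, 0, 0, 0, 0], [0, 0, 0, 0, 0, 0, 0], [0, 0, 0, 0, 0, 0, 0]],
])

```text
time: 18.52
tool_pos: [0.4496, 0.2348, 0.2901]
tcp_rot: [-0.184, 3.135, -0.0]
wrist_force: [0.5, -1.3, 0.3]
width: 0.496
grip_force: 0.0
```

```bash
python3 -c "
from h import *
st()
im,d=viewer.read_camera('top');cv2.imwrite('pics/t9.png',cv2.resize(im[170:310,240:400],None,fx=4,fy=4))
p=viewer.camera_params('top');u,v=np.meshgrid(np.arange(300,385),np.arange(180,260))
for z,lo,hi,n in((.1129,.098,.125,'lens+arm'),(.0845,.07,.095,'plate')):
  h=(-np.array(p['R']).T@np.array(p['t']))[2]-d[180:260,300:385]
  m=(h>lo)&(h<hi);Q=((atz('top',np.c_[u[m],v[m]],z)[:,:2]-S)@A.T*1000)
  Q=Q[(abs(Q)<75).all(1)];r=cv2.minAreaRect(Q.astype(np.float32));print(n,len(Q),Q.min(0).round(1),Q.max(0).round(1),np.round(r[0],1),np.round(r[1],1),round(r[2],2))
"
```

```text
t 18.52 stage xy mm [-193.3  337.9] z 290.1 ytool deg vs stage 89.98 ztool [ 0.001 -0.    -1.   ] F [ 0.5 -1.3  0.3] w 0.496
lens+arm 740 [-48.7 -40.2] [32.5 74.8] [-1.4 12.7] [109.9  80.1] 58.84
plate 657 [-60.4 -48.8] [59.3 51.1] [-0.6  1.1] [119.7  99.8] 0.04
```

View pics/t9.png

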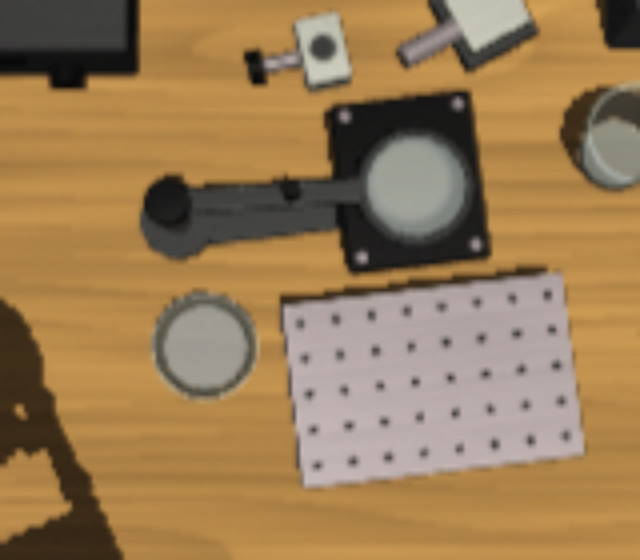

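The lens sits over the plate, with its centre near crop (415,186). The plate is at (-0.6,+1.1) mm with a yaw of 0.04°. I'll check the lens centring numerically from this picture.

```bash
python3 -c "
from h import *
im=cv2.imread('pics/t9.png')
g=cv2.cvtColor(im,cv2.COLOR_BGR2GRAY)
m=(g[100:270,345:485]>95).astype(np.uint8);n,l,s,c=cv2.connectedComponentsWithStats(m);i=1+np.argmax(s[1:,4]);
(x,y),r=cv2.minEnclosingCircle(np.argwhere(l==i)[:,::-1].astype(np.float32));print(s[i],x+345,y+100,r)
f=lambda u,v,z:((atz('top',[((u+.5)/4-.5+240,(v+.5)/4-.5+170)],z)[0,:2]-S)@A.T*1000).round(1)
print('lens',f(x+345,y+100,.112),f(c[i][0]+345,c[i][1]+100,.112),'peg',f(290,187,.145),'cap',f(168,201,.121))
d=viewer.read_camera('top')[1];p=viewer.camera_params('top');h=(-np.array(p['R']).T@np.array(p['t']))[2]-d
b=h[205:228,300:328];v,u=np.where((b>.128)&(b<.16));print('pegdepth',len(u),((atz('top',[(u.mean()+300,v.mean()+205)],.145)[0,:2]-S)@A.T*1000).round(1))
"
```

```text
[  22   37   98  100 7624] 414.72826385498047 185.8043441772461 50.302268981933594
lens [-9.1  0.7] [-9.   0.4] peg [-4.5 85.8] cap [ -0.9 168.7]
pegdepth 17 [-3.9 84.9]
```

The lens stands 9 mm short in x and the peg is at -4, so the peg slipped in the pads. I'll regrip it and move it about 4.3 mm further.

>>> jog_arm([
  [[-0.8, -1, 0, 0, 0, 0, 0.2], [-0.8, -1, 0, 0, 0, 0, 0.2], [-0.8, -1, 0, 0, 0, 0, 0.2], [-0.8, -1, 0, 0, 0, 0, 0.2], [-0.8, -1, 0, 0, 0, 0, 0.2]],
])

```text
time: 19.03
tool_pos: [0.5873, 0.0969, 0.2895]
tcp_rot: [-0.18, 3.136, -0.0]
wrist_force: [1.1, 0.5, 0.9]
width: 0.601
grip_force: 0.0
```

>>> jog_arm([
  [[-0.8, -1, 0, 0, 0, 0, 0.2], [-0.8, -1, 0, 0, 0, 0, 0.2], [-0.5, -0.9, 0.5, 0, 0, 0, 0.2], [-0.2, -0.53, 0.5, 0, 0, 0, 0.2], [0, 0, 0.5, 0, 0, 0, 0.2]],
])

```text
time: 19.45
tool_pos: [0.6681, 0.0006, 0.2434]
tcp_rot: [-0.175, 3.136, -0.002]
wrist_force: [0.3, 1.1, -0.1]
width: 0.601
grip_force: 0.0
```

>>> jog_arm([
  [[0, 0, 0, 0, 0, 0, 0.2], [0, 0, 0, 0, 0, 0, 0.2], [0, 0, 0, 0, 0, 0, 0.2], [0, 0, 0, 0, 0, 0, 0.2], [0, 0, 0, 0, 0, 0, 0.2]],
])

```text
time: 19.87
tool_pos: [0.6669, 0.0063, 0.246]
tcp_rot: [-0.184, 3.134, -0.0]
wrist_force: [0.4, -0.4, -0.4]
width: 0.598
grip_force: 0.0
```

```bash
python3 -c "
from h import *
st()"
```

```text
t 19.87 stage xy mm [-4.3 85.4] z 246.0 ytool deg vs stage 89.98 ztool [ 0.002  0.    -1.   ] F [ 0.4 -0.4 -0.4] w 0.598
```

>>> jog_arm([
  [[0, 0, 0.6, 0, 0, 0, 0.2], [0, 0, 0.6, 0, 0, 0, 0.2], [0, 0, 0.5, 0, 0, 0, 0.2], [0, 0, 0, 0, 0, 0, 0.2], [0, 0, 0, 0, 0, 0, -0.5]],
])

```text
time: 20.28
tool_pos: [0.6661, 0.0062, 0.1933]
tcp_rot: [0.184, -3.135, -0.0]
wrist_force: [-0.3, -0.3, 0.3]
width: 0.475
grip_force: 0.0
```

>>> jog_arm([
  [[0, 0, 0, 0, 0, 0, -1], [0, 0, 0, 0, 0, 0, -1], [0, 0, 0, 0, 0, 0, -1], [0, 0, 0, 0, 0, 0, -1], [0, 0, 0, 0, 0, 0, -1]],
], force=25)

```text
time: 20.7
tool_pos: [0.6677, 0.0054, 0.1955]
tcp_rot: [-0.183, 3.133, -0.001]
wrist_force: [0.0, -0.4, 6.3]
width: 0.125
grip_force: 25.2
```

>>> jog_arm([
  [[-0.05, 0, 0, 0, 0, 0, -1], [-0.05, 0, 0, 0, 0, 0, -1], [-0.05, 0, 0, 0, 0, 0, -1], [0, 0, 0, 0, 0, 0, -1], [0, 0, 0, 0, 0, 0, -1]],
])

```text
time: 21.12
tool_pos: [0.6719, 0.0058, 0.1955]
tcp_rot: [-0.183, 3.134, -0.001]
wrist_force: [-1.8, -1.3, 6.9]
width: 0.124
grip_force: 25.3
```

>>> jog_arm([
  [[0, 0, 0, 0, 0, 0, -0.4], [0, 0, 0, 0, 0, 0, -0.2], [0, 0, 0, 0, 0, 0, 0], [0, 0, 0, 0, 0, 0, 0], [0, 0, -0.3, 0, 0, 0, 0]],
])

```text
time: 21.53
tool_pos: [0.6695, 0.0062, 0.2]
tcp_rot: [0.183, -3.131, -0.001]
wrist_force: [-0.5, -0.5, -0.4]
width: 0.501
grip_force: 0.0
```

>>> jog_arm([
  [[0, 0, -0.8, 0, 0, 0, 0], [0, 0, -0.8, 0, 0, 0, 0], [0, 0, -0.8, 0, 0, 0, 0], [0.5, 0.5, -0.5, 0, 0, 0, 0], [1, 1, 0, 0, 0, 0, 0]],
])

```text
time: 21.95
tool_pos: [0.6261, 0.0435, 0.2953]
tcp_rot: [-0.178, 3.125, -0.002]
wrist_force: [0.7, 0.5, 0.1]
width: 0.499
grip_force: 0.0
```

>>> jog_arm([
  [[1, 1, 0, 0, 0, 0, 0], [1, 1, 0, 0, 0, 0, 0], [1, 1, 0, 0, 0, 0, 0], [1, 1, 0, 0, 0, 0, 0], [1, 1, 0, 0, 0, 0, 0]],
])

```text
time: 22.37
tool_pos: [0.4567, 0.1751, 0.2901]
tcp_rot: [-0.182, 3.136, 0.001]
wrist_force: [0.4, 0.6, -0.2]
width: 0.499
grip_force: 0.0
```

>>> jog_arm([
  [[0, 1, 0, 0, 0, 0, 0], [0, 1, 0, 0, 0, 0, 0], [0, 0, 0, 0, 0, 0, 0], [0, 0, 0, 0, 0, 0, 0], [0, 0, 0, 0, 0, 0, 0]],
])

```text
time: 22.78
tool_pos: [0.4514, 0.2338, 0.2898]
tcp_rot: [-0.184, 3.136, -0.001]
wrist_force: [0.2, -0.4, -0.4]
width: 0.502
grip_force: 0.0
```

```bash
python3 -c "
from h import *
st()
im,d=viewer.read_camera('top');im=cv2.resize(im[170:310,240:400],None,fx=4,fy=4);cv2.imwrite('pics/t10.png',im)
g=cv2.cvtColor(im,cv2.COLOR_BGR2GRAY)
m=(g[100:270,345:485]>95).astype(np.uint8);n,l,s,c=cv2.connectedComponentsWithStats(m);i=1+np.argmax(s[1:,4])
f=lambda u,v,z:((atz('top',[((u+.5)/4-.5+240,(v+.5)/4-.5+170)],z)[0,:2]-S)@A.T*1000).round(1)
print('lens',s[i],f(c[i][0]+345,c[i][1]+100,.112))
p=viewer.camera_params('top');h=(-np.array(p['R']).T@np.array(p['t']))[2]-d
b=h[205:228,300:328];v,u=np.where((b>.128)&(b<.16));print('pegdepth',len(u),((atz('top',[(u.mean()+300,v.mean()+205)],.145)[0,:2]-S)@A.T*1000).round(1))
u,v=np.meshgrid(np.arange(300,385),np.arange(180,260));h=h[180:260,300:385];m=(h>.07)&(h<.095)
Q=((atz('top',np.c_[u[m],v[m]],.0845)[:,:2]-S)@A.T*1000);Q=Q[(abs(Q)<75).all(1)];r=cv2.minAreaRect(Q.astype(np.float32));print('plate',np.round(r[0],1),np.round(r[1],1),round(r[2],2))
"
```

```text
t 22.78 stage xy mm [-191.6  336.6] z 289.8 ytool deg vs stage 89.98 ztool [ 0. -0. -1.] F [ 0.2 -0.4 -0.4] w 0.502
lens [  20   26   99   99 7610] [-1.6  0.4]
pegdepth 16 [-0.3 84.6]
plate [-0.5  1.1] [ 99.7 120.3] 89.94
```

View pics/t10.png

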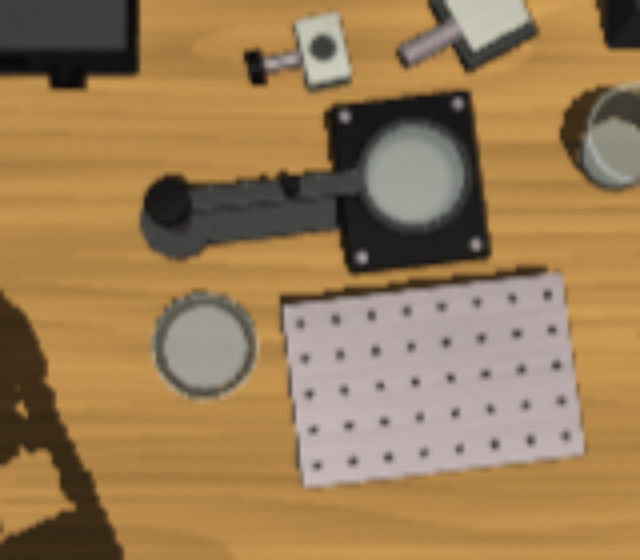

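The lens is at (-1.6,0.4) mm and the plate at (-0.5,1.1) mm, so they agree to about 1.5 mm. In the crop the lens centre is at (413,174), over the plate, and the arm is clear. I'm handing in the job.

```bash
python3 -c "
from h import *
print(bot.finish_job())"
```

```text
the job is handed in; nothing more can be done
None
```

The job is handed in: the plate rests level and square on the stage head, centred to about 1 mm, and the lens is centred over it to about 1.5 mm by the last camera check. The hand is clear of everything, and the job took about 23 s of the 69 s allowed.

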